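Set the feed drive's speed knob and latch its gear cover

TASK

Get the saw's feed drive ready: turn its speed knob until the white pointer line lines up with the arrow tab on the ring around it. Then press the gear-compartment lid shut until its catch snaps, let go, and pull up on the lid's grip with a firm tug to check that the catch holds (press again if it gives). Leave the knob on its mark and the lid caught, and do not shift the loose things standing round about.

Things in the scene. Friction and masses are not known exactly. Their poses are not given: they have to be found in the camera images.
- feed_unit: Grey machine box fixed on the bench, 130 (x) by 200 (y) mm; origin at its underside's centre; front is -x. At +y the solid knob block (y +5 to +100 mm, 100 mm high), speed knob on top; at -y the open gear compartment (y -100 to +5 mm, rim 55 mm high) with a hinged lid
- knob_axis (a point): Point on the speed knob's vertical axis at grip height, in feed_unit at (0, 52.5, 126) mm. Knob: black skirt disc, 66 mm diameter, top at z 112 mm, and on it a bar grip 56 long, 14 wide, z 112 to 138 mm, lying along the pointer direction. Turning takes about 0.06 N m; it stays where left; end stops 2.4 rad either side of pointing to the front (the unit's -x)
- knob_mark (a point): Tip of the knob's white pointer line, 36 mm from the knob's axis, 107 mm above the bench; turns with the knob. The line runs along one half of the bar's top and down that end to the rim. At the start the pointer must be turned counter-clockwise seen from above, by 0.5 to 1.45 rad
- index_point (a point): Tip of the arrow tab (dark, 12 mm wide) on the flat bright ring lying round the knob, on its front side; fixed, 36 mm from the knob's axis, 107 mm above the bench. The knob is set when knob_mark is at this point
- gear_lid (a joint): Lid angle in rad: 0 fully shut, grows as the front edge rises, up to 1.2; a stiff hinge (0.15 N m) holds it where left. At about 0.11 its striker meets the catch, which must be pushed past (8 to 12 N down on the front lip, 11 to 16 N on the grip) and snaps below 0.05. Once caught, the lid can rise to about 0.03, where the catch stops it; it holds against 25 N up on the grip
- lid_hinge (a point): Middle of the lid's hinge line, which runs along the unit's y at the back: in feed_unit at (60, -47.5, 58) mm. The grey lid plate reaches 122 mm from this line to its front edge, is 100 mm wide (y) and 5 mm thick, centred on the line
- lid_handle (a point): Centre of the lid's grip, a black round bar 14 mm thick and 70 mm long (along y) on two end posts (52 mm clear between them) on the lid's top face: 78 mm from the hinge line, 24 mm above the lid plate's middle, 14 mm clear under the bar. With the lid shut it is in feed_unit at (-18, -47.5, 82) mm
- catch: Sprung steel catch in front of the lid; origin at the lower inner tip of its slanted tongue, in feed_unit at (-68, -47.5, 57.5) mm. With its bracket it fills x -64 to -85, y -61 to -34 mm, up to z 73 mm. It gives way to the front by up to 7 mm. Not to be handled
- glue_bottle: White glue bottle, 64 mm in diameter, 192 mm tall, standing loose; origin at the underside's centre. Bystander
- tape_measure_b: Orange tape measure, 35 x 73 x 55 mm, loose; origin at the underside's centre. Bystander
- screw_box: Small blue carton, 50 x 70 x 42 mm, loose; origin at the underside's centre. Bystander
- offcut_b: Square wood offcut, 60 x 60 x 30 mm, loose; origin at the underside's centre. Bystander

How it is judged:
By the outcome, as a careful person would: the job done as asked, in the order asked, and still so for the second after the job is handed in, with the robot touching nothing.
It also fails if it takes over 58 s, if anything falls off the work surface, if the arm or the gripper's body presses on something with over 40 N, if the wrist force passes 120 N, or if a joint passes its speed limit or range.

ROBOT

A 6-joint arm with a two-finger parallel gripper is mounted at the origin on a cart in front of the work surface, level with it; the furniture and walls round the work are solid. World frame = base frame: x ahead of the robot, y to its left, z up, the work surface at z = 0. Lengths are in m, angles in rad, forces in N, time in s.
With the tool pointing down it reaches from about 0.375 to 0.9 m from the base axis. Payload 3.1 kg.
Tool frame: the origin (TCP) lies at the very end of the fingers, on their centre line; the grasp point (between the pads) lies bot.tcp_to_grasp behind it (bot.tcp_to_grasp is the distance from the TCP to the grasp point, in m); z points along the fingers, y is the line along which they close (so a half turn about z gives the same grasp; the last joint's range is limited). The gripper opens to 87 mm and grips with 3 to 60 N. Pads are 19 mm wide; open, the fingers measure 117 mm over their backs; the gripper's body (75 mm by 190 mm) begins 51 mm behind the grasp point.
Start: joints at [0.998, 0.527, 1.433, -0, 1.181, -0.178], TCP at [0.24, 0.577, 0.223] pointing down, gripper open.
Joint ranges: [-3.08, 3.08], [-0.75, 2.2], [0.22, 2.44], [-1.43, 4.57], [0, 2.65], [-2.85, 2.85]. Speed limits (rad/s): [2.79, 2.79, 3.14, 3.14, 3.14, 3.14].

INTERFACE

Orientations are given as [roll, pitch, yaw] about the fixed x, y, z axes, in that order (R = Rz(yaw) Ry(pitch) Rx(roll)).
In Python, from rig import bot, viewer gives the robot as it stands (bot), with the cameras (viewer). Calls block until the motion is done:
- bot.movep(position, orientation): joint-space move of the TCP to a pose.
- bot.servo_line(position, velocity=0.15, frame=None, contact_N=None): straight line of the TCP; frame=None keeps the orientation; velocity is the mean speed in m/s. With contact_N (N) it stops when the force on the tool has changed by that much, and returns True; else False.
- bot.set_joints(angles): joint-space move.
- bot.ungrasp() and bot.close_gripper(f_grip=None): open the fingers fully, or close them until they stop; f_grip is the grip in N (None keeps the last).
- bot.hold(seconds).
- bot.solve_ik(position, orientation): joint angles nearest the present ones, or None.
- viewer.get_image(name): name is "side" or "top" or "wrist"; returns the picture (384x512x3 uint8, red, green, blue); there is no depth.
- viewer.calibration(name): a dict with "fx", "fy", "cx", "cy" (pixels), "k1" (the pictures are not rectified: a ray, as slopes to the right and down, at radius r is drawn at 1 + k1 r^2 times it, then the intrinsics apply), "view" (4x4, takes a point from world to camera coordinates); the wrist camera has in their place "mount" (4x4, takes a point from camera to tool coordinates, whose origin is the TCP and whose axes are the flange's). Camera axes: x right, y down, z forward; pixel columns grow to the right and rows downward; lengths in m; the calibration is good to about 2 mm. A picture is of the moment at which its call begins: read the wrist's pose just before it. calibration takes no time and is no camera call.
A pose or a line that the arm cannot do raises bot.MotionError and nothing moves.
- bot.job_done(): hands the job in; it is judged then, once.
Readings, each from a call of its own:
- bot.get_t(): time.
- bot.get_joint_pos(): joint angles.
- bot.get_dq(): joint speeds.
- bot.get_effort(): joint torques, N m.
- bot.get_position(): TCP position.
- bot.get_orientation(): TCP orientation.
- bot.get_ft_force(): force on the tool from outside, world axes, zero at the start.
- bot.get_torque(): the same for the moment, N m.
- bot.get_grip_width(): finger opening in m.
- bot.get_grasp_force(): force on a finger pad.
Only numpy, scipy, OpenCV 4.12 (cv2) and the standard library are available. Lean on these libraries where they do the work, as an engineer would, in place of code of your own. Each camera call takes 0.05 s, during which the arm holds its last target. There are 200 camera calls.

## Working session

There is one attempt and no reset: what is moved stays moved. The work goes in short steps, each a Python script; the robot and the scene stay as the last script left them, time stands still between calls to the robot, and variables do not carry over. Pictures are saved under pics/ and viewed, at most 10 in all, crops included, and the job is handed in when it is done.

```bash
mkdir -p pics; ls
python3 - <<'E'
from rig import bot, viewer
import cv2,numpy as np
for n in("side","top","wrist"):
    im=viewer.get_image(n); cv2.imwrite(f"pics/{n}0.png",im[:,:,::-1])
    c=viewer.calibration(n); print(n,{k:np.round(v,4).tolist() for k,v in c.items()})
print(bot.get_position(),bot.get_orientation(),bot.tcp_to_grasp,bot.get_t())
E
```

```text
pics
rig.py
side {'fx': 349.9202, 'fy': 349.9202, 'cx': 256.1124, 'cy': 188.6234, 'k1': -0.0675, 'view': [[0.87, -0.4931, -0.0059, -0.3904], [-0.2967, -0.5138, -0.805, 0.2771], [0.3939, 0.702, -0.5933, 0.6622], [0.0, 0.0, 0.0, 1.0]]}
top {'fx': 488.6798, 'fy': 488.6798, 'cx': 267.2946, 'cy': 193.4935, 'k1': -0.1505, 'view': [[0.0186, -0.9998, -0.0045, 0.0994], [-0.9983, -0.0183, -0.0549, 0.5184], [0.0548, 0.0055, -0.9985, 1.2121], [0.0, 0.0, 0.0, 1.0]]}
wrist {'fx': 276.6548, 'fy': 276.6548, 'cx': 256.4022, 'cy': 192.9503, 'k1': 0.0041, 'mount': [[-0.0012, -0.9659, -0.2589, 0.0708], [1.0, -0.0009, -0.0013, 0.0011], [0.001, -0.2589, 0.9659, -0.162], [0.0, 0.0, 0.0, 1.0]]}
[0.24004273 0.57648367 0.22179835] [-3.13998209e+00 -2.88865784e-04  2.74687079e+00] 0.0187 0.15
```

View pics/top0.png

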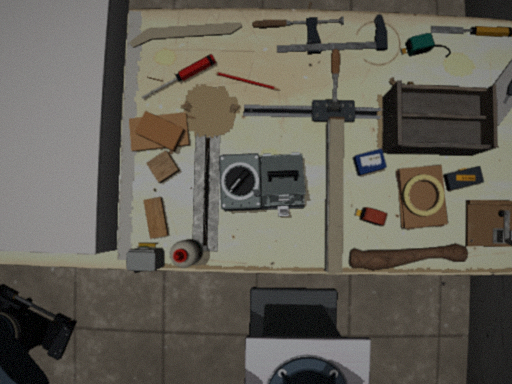

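View pics/side0.png

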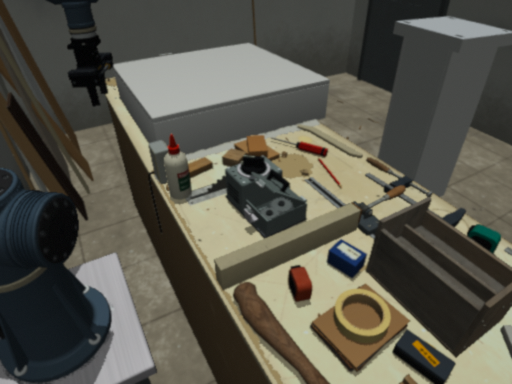

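The top view shows the unit at about px (221–306, 153–210), with the knob at about (240,180), the lid grip at about (283,176) and the glue bottle at about (183,253). Next I'll enlarge that area and get a wrist view.

```bash
cat > h.py <<'E'
from rig import bot, viewer
import cv2,numpy as np
from scipy.spatial.transform import Rotation as R
def pose():
    T=np.eye(4);T[:3,:3]=R.from_euler('xyz',bot.get_orientation()).as_matrix();T[:3,3]=bot.get_position();return T
def cam(n,T=None):
    c=viewer.calibration(n)
    M=(T@np.array(c['mount'])) if n=='wrist' else np.linalg.inv(c['view'])
    return c,M
def K(c): return np.array([[c['fx'],0,c['cx']],[0,c['fy'],c['cy']],[0,0,1]])
def ray(cm,uv):
    c,M=cm
    p=cv2.undistortPoints(np.array(uv,float).reshape(-1,1,2),K(c),np.array([c['k1'],0,0,0.]))[:,0]
    return M[:3,3],np.c_[p,np.ones(len(p))]@M[:3,:3].T
def onz(cm,uv,z):
    o,d=ray(cm,uv); return o+d*((z-o[2])/d[:,2])[:,None]
def proj(cm,P):
    c,M=cm; V=np.linalg.inv(M)
    return cv2.projectPoints(np.array(P,float).reshape(-1,1,3),cv2.Rodrigues(V[:3,:3])[0],V[:3,3],K(c),np.array([c['k1'],0,0,0.]))[0][:,0]
def shot(n,f):
    T=pose(); im=viewer.get_image(n); cv2.imwrite(f'pics/{f}.png',im[:,:,::-1]); np.save(f'pics/{f}.npy',T); return im,cam(n,T)
E
python3 - <<'E'
from h import *
cm=cam('top')
print(onz(cm,[[240,180]],.11),onz(cm,[[283,176]],.09),onz(cm,[[183,253]],.19))
print(onz(cm,[[333,180],[333,125]],.03))
# hover: camera looking along +toolz tilted; put the optical axis near unit centre
k=onz(cm,[[262,180]],.1)[0]
p=bot.get_position()
bot.servo_line([p[0],p[1],.36],velocity=.25)
for yaw in (np.pi,np.pi/2,-np.pi/2,0):
    o=[np.pi,0,yaw]
    Rm=R.from_euler('xyz',o).as_matrix()
    off=Rm@np.array([.0708-.2589*.4,0,0])
    t=[k[0]-off[0],k[1]-off[1],.36]
    print(yaw,t,bot.solve_ik(t,o))
im=cv2.imread('pics/top0.png')[140:270,120:320]
cv2.imwrite('pics/top0z.png',cv2.resize(im,None,fx=4,fy=4,interpolation=cv2.INTER_CUBIC))
E
```

```text
[[0.54144475 0.17228494 0.11      ]] [[0.55438727 0.07221395 0.09      ]] [[0.37530927 0.28695798 0.19      ]]
[[ 0.55226485 -0.05395397  0.03      ]
 [ 0.69085761 -0.05288164  0.03      ]]
3.141592653589793 [np.float64(0.5104248522860272), np.float64(0.1214215131882305), 0.36] [ 0.02036939  0.25068612  1.48911415  0.          1.40179238 -1.55042694]
1.5707963267948966 [np.float64(0.5431848522860272), np.float64(0.1541815131882305), 0.36] [ 7.86995492e-02  3.14346668e-01  1.39720927e+00 -4.44089210e-16
  1.43003671e+00  7.86995492e-02]
-1.5707963267948966 [np.float64(0.5431848522860272), np.float64(0.08866151318823048), 0.36] None
0 [np.float64(0.5759448522860272), np.float64(0.1214215131882305), 0.36] [ 1.80612343e-02  3.52487616e-01  1.33941537e+00 -4.44089210e-16
  1.44968967e+00  1.58885756e+00]
```

View pics/top0z.png

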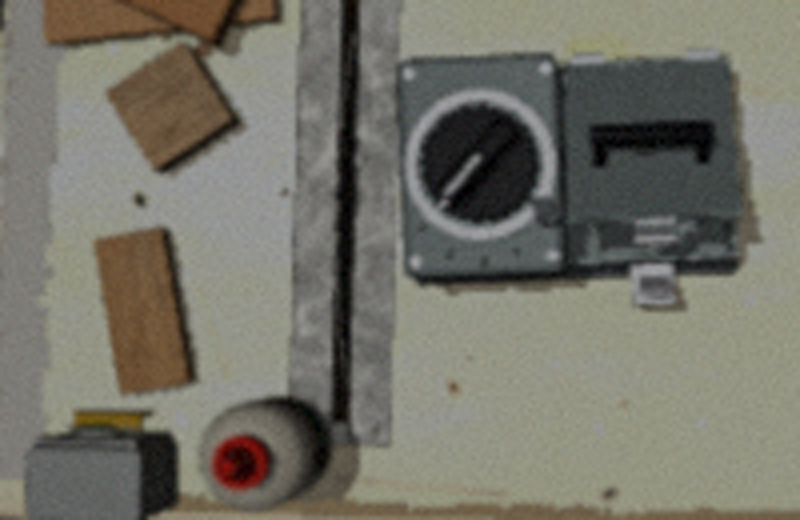

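Zoomed top view: the pointer runs from the knob centre (482,163) to (443,205). The tab is at about (545,208), the lid is partly open with its grip at (652,140), and the catch is at (656,285). Next is the wrist view.

Run:
```python
from h import *
bot.movep([.51,.121,.36],[np.pi,0,np.pi])
im,cm=shot('wrist','w1')
cv2.imwrite('pics/w1z.png',cv2.resize(im[:,:,::-1],(800,600),interpolation=cv2.INTER_CUBIC))
print(bot.get_t(),bot.get_position())
```

```text
2.8167 [0.50984849 0.12180446 0.35987767]
```

View pics/w1z.png

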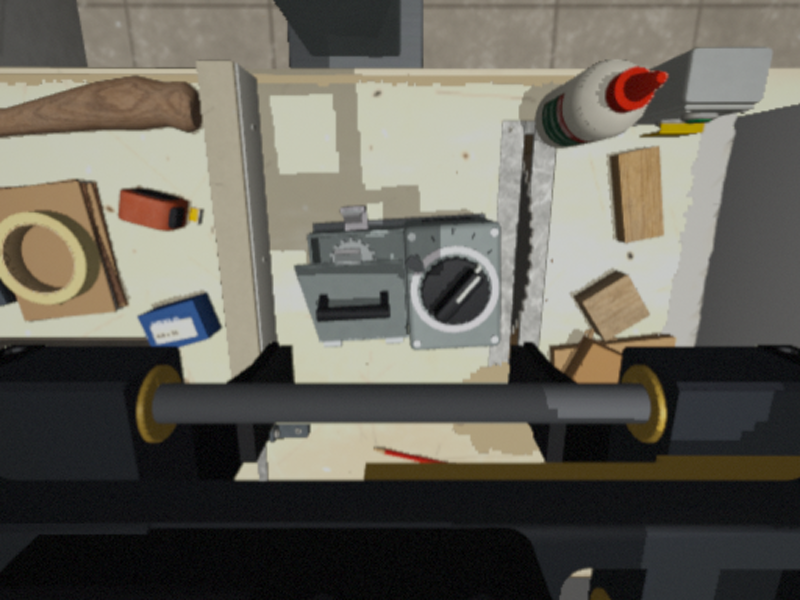

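The wrist view shows the unit with its front facing up. The knob is at about (457,290), the tab at about (415,263), the white pointer toward (478,270), and the lid is raised at its front edge (row 267). I'll take a closer shot and measure from it.

Run:
```python
from h import *
bot.movep([.565,.125,.22],[np.pi,0,np.pi])
im,cm=shot('wrist','w2')
cv2.imwrite('pics/w2z.png',cv2.resize(im[40:260,120:400,::-1],None,fx=2.7,fy=2.7,interpolation=cv2.INTER_CUBIC))
print(bot.get_t(),bot.get_position())
```

```text
3.5167 [0.5658135  0.12541687 0.22164584]
```

View pics/w2z.png

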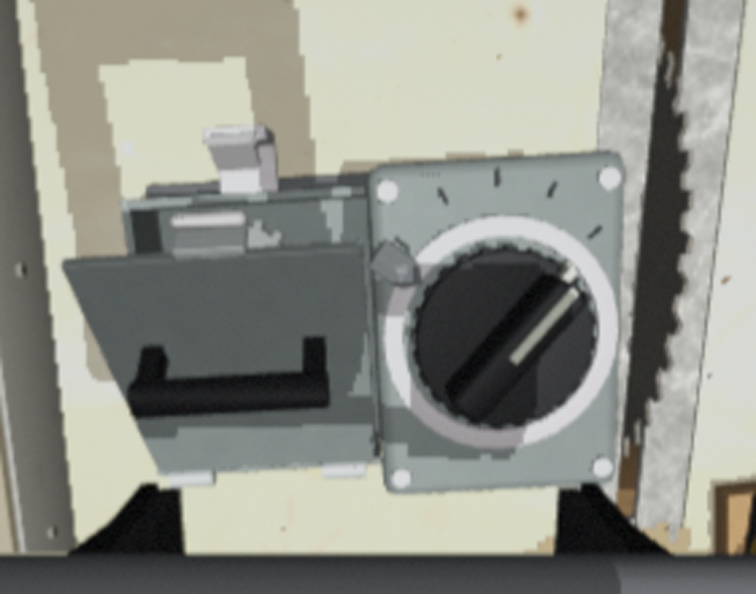

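The close view gives these crop pixels: screws (387,191), (609,178), (603,467), (401,478); pointer line (575,293)→(514,361), rim end (568,272); tab at about (395,262) with its tip near (415,282); lid front corners (65,262) and (358,248); grip bar (130,400)–(328,390).

Run:
```python
from h import *
cm=cam('wrist',np.load('pics/w2.npy'))
f=lambda q:(np.array(q,float)+.5)/2.7-.5+[120,40]
s=onz(cm,f([[387,191],[609,178],[603,467],[401,478]]),.101)[:,:2]
print(s, 'c',s.mean(0))
# FL-right(-y) , front +y, back +y, back -y
vy=(s[1]-s[0])+(s[2]-s[3]); vx=(s[3]-s[0])+(s[2]-s[1])
print('yaw',np.arctan2(vx[1],vx[0]),np.arctan2(-vy[0],vy[1]),np.linalg.norm(vx)/2,np.linalg.norm(vy)/2)
im=cv2.imread('pics/w2.png'); hsv=cv2.cvtColor(im,cv2.COLOR_BGR2HSV)
d=np.zeros(im.shape[:2],np.uint8); d[(hsv[...,2]<75)]=1
c0=s.mean(0)
g=proj(cm,[[*c0,.107]])[0]
# ring bright
m=((hsv[...,2]>120)&(hsv[...,1]<45)).astype(np.uint8)
n,l,st,ce=cv2.connectedComponentsWithStats(m)
for i in range(1,n):
    if st[i,4]>150: print(i,st[i],ce[i],'off',ce[i]-g)
v=onz(cm,f([[575,293],[514,361]]),.138)[:,:2]; a=v[0]-v[1]; print('bar',np.arctan2(a[1],a[0]),v)
t=onz(cm,f([[568,272]]),.107)[0,:2]-c0; print('rim',np.arctan2(t[1],t[0]),np.linalg.norm(t))
for q in ([395,262],[415,282],[380,248]):
    t=onz(cm,f([q]),.107)[0,:2]-c0; print('tab',np.arctan2(t[1],t[0]),np.linalg.norm(t))
yaw=np.arctan2(vx[1],vx[0]); yaw=(yaw+np.arctan2(-vy[0],vy[1]))/2
Rz=R.from_euler('z',yaw).as_matrix()
O=np.r_[c0,0]-Rz@[0,.0525,0]; print('unit',O,yaw)
for th in np.arange(0,1.0,.1):
    c,S=np.cos(th),np.sin(th)
    pts=[[.06-.122*c,y,.058+.122*S] for y in(-.0975,.0025)]+[[.06-.078*c+.024*S*1,y,.058+.078*S+.024*c] for y in(-.0825,-.0125)]
    P=(Rz@np.array(pts).T).T+O
    print(round(th,1),np.round((proj(cm,P)-[120,40]+.5)*2.7-.5).astype(int).tolist())
cv2.imwrite('pics/ringz.png',cv2.resize(im[110:220,250:360],None,fx=5.4,fy=5.4,interpolation=cv2.INTER_CUBIC))
```

```text
[[0.48703543 0.1326608 ]
 [0.48263052 0.21240545]
 [0.59225403 0.21911986]
 [0.59686927 0.13888228]] c [0.53969731 0.1757671 ]
yaw 0.058876756805237004 0.05632259404455412 0.10991913525707295 0.08011816014552413
1 [    0     0   142   245 18657] [ 61.91847564 112.06083508] off [-243.89508238  -52.93291776]
2 [  121     0   259   246 40228] [248.26503928 100.17723973] off [-57.54851874 -64.8165131 ]
9 [  354     8   158   236 20468] [433.25522767 122.56527262] off [127.44166966 -42.42848021]
13 [238 109  13  21 151] [243.81456954 118.32450331] off [-61.99898848 -46.66924952]
14 [183 118  28  18 408] [196.99509804 126.15686275] off [-108.81845998  -38.83689009]
19 [ 26 194  43  24 732] [ 46.50819672 204.93715847] off [-259.30536129   39.94340564]
26 [ 150  270  187   38 3051] [226.23402163 288.27859718] off [-79.57953638 123.28484435]
31 [359 364  20  13 183] [369.56830601 370.55737705] off [ 63.754748   205.56362422]
bar 2.4470609455670824 [[0.51983229 0.19302413]
 [0.54224638 0.17435357]]
rim 2.390756339195969 0.0331856167642462
tab -2.176957242593226 0.048919399036775196
tab -2.1332854046869865 0.038836993819222114
tab -2.1941692740743637 0.05622542288837006
unit [0.54271963 0.12335417 0.        ] 0.057599675424895566
0.0 [[120, 193], [360, 178], [154, 303], [328, 293]]
0.1 [[110, 193], [359, 178], [149, 313], [328, 302]]
0.2 [[101, 197], [359, 182], [145, 324], [327, 314]]
0.3 [[91, 205], [359, 189], [141, 338], [327, 327]]
0.4 [[81, 217], [360, 200], [138, 354], [327, 343]]
0.5 [[72, 233], [360, 216], [135, 372], [327, 361]]
0.6 [[63, 253], [361, 236], [133, 392], [328, 381]]
0.7 [[55, 278], [362, 260], [131, 413], [328, 402]]
0.8 [[48, 307], [363, 288], [131, 436], [329, 425]]
0.9 [[42, 340], [365, 321], [131, 459], [330, 448]]
```

View pics/ringz.png

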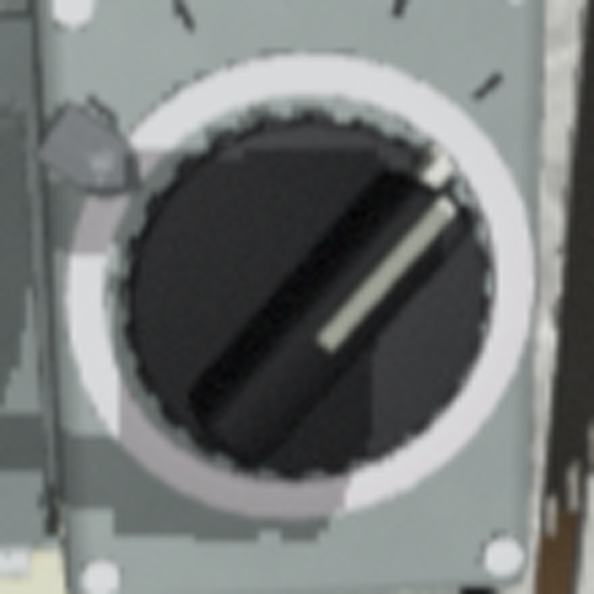

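The zoom shows pointer line (450,200)–(325,345), rim end (437,170), and a dark tab with its body at about (90,150) and tip at about (137,187). The turn this implies (about 1.7 rad) is more than stated, so I'll look at the tab more closely.

Run:
```python
from h import *
bot.servo_line([.56,.15,.155],velocity=.2)
im,cm=shot('wrist','w3')
g=proj(cm,[[.5397,.1758,.107]])[0]; print(g,bot.get_position())
x,y=int(g[0])-80,int(g[1])-80; print(x,y)
cv2.imwrite('pics/w3z.png',cv2.resize(im[max(y,0):y+130,x:x+150,::-1],None,fx=4.5,fy=4.5,interpolation=cv2.INTER_LANCZOS4))
```

```text
[288.23790117 183.50763935] [0.56157989 0.14993635 0.15712813]
208 103
```

View pics/w3z.png

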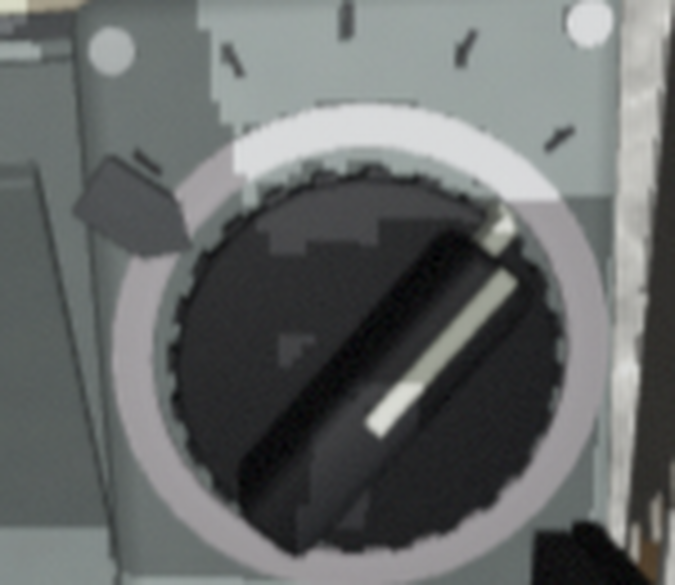

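The tab is clear now: tip (190,245), back corners (75,210) and (110,158). The pointer line runs (378,428)–(510,278), and its rim end is at (497,232).

Run:
```python
from h import *
cm=cam('wrist',np.load('pics/w3.npy'))
f=lambda q:(np.array(q,float)+.5)/4.5-.5+[208,103]
im=cv2.imread('pics/w3.png');hsv=cv2.cvtColor(im,cv2.COLOR_BGR2HSV)
s=onz(cm,f([[111,50],[589,22]]),.101)[:,:2]; print('screws',s)
yaw=np.arctan2(*( (s[1]-s[0])*[-1,1]));print(yaw)
print('centre',s.mean(0)+.055*np.array([np.cos(yaw),np.sin(yaw)]))
c0=np.array([.5397,.1758])
def pr(n,q,z):
    t=onz(cm,f([q]),z)[0,:2]-c0; print(n,z,np.arctan2(t[1],t[0])%6.283,np.linalg.norm(t)*1e3)
for z in(.101,.107,.112): pr('tip',[190,245],z)
pr('back',[92,184],.107)
b=onz(cm,f([[92,184],[190,245]]),.107)[:,:2]; a=b[0]-b[1]; print('tabdir',np.arctan2(a[1],a[0])%6.283)
v=onz(cm,f([[378,428],[510,278]]),.138)[:,:2]; a=v[1]-v[0]; print('bar',np.arctan2(a[1],a[0]),v)
pr('rim',[497,232],.107);pr('rim',[497,232],.112)
# ring outer ellipse centre (left x, right x etc.)
r=onz(cm,f([[110,345],[608,335],[360,103]]),.102)[:,:2]; print(r)
```

```text
screws [[0.48699073 0.13263821]
 [0.48256308 0.21248015]]
0.0553983992333045
centre [0.53969253 0.17560453]
tip 0.101 4.127094405633935 36.13590982419092
tip 0.107 4.106190671011788 36.47430641668877
tip 0.112 4.089070897559278 36.768270587245155
back 0.107 4.12238305634619 55.77428224688464
tabdir 4.152965988118488
bar 2.459200935731246 [[0.54232915 0.17473711]
 [0.5195443  0.19325265]]
rim 0.107 2.376321713966455 31.823369071341027
rim 0.112 2.4155472975207357 31.533733790694082
[[0.53738302 0.13136489]
 [0.53561147 0.21966864]
 [0.49562682 0.1745674 ]]
```

Run:
```python
from h import *
c0=np.array([.5397,.1757]); a0,a1=2.45,4.11
P=lambda a,z:[*(c0+.008*np.array([np.cos(a),np.sin(a)])),z]
W=lambda a:(a+np.pi)%(2*np.pi)-np.pi
p=bot.get_position(); bot.servo_line([p[0],p[1],.20],velocity=.2)
bot.movep(P(a0,.19),[np.pi,0,W(a0)])
print(bot.servo_line(P(a0,.115),velocity=.08,contact_N=6),bot.get_position(),bot.get_joint_pos())
bot.close_gripper(f_grip=25)
print(bot.get_grip_width(),bot.get_grasp_force(),bot.get_ft_force(),bot.get_torque())
for a in np.linspace(a0,a1,7)[1:]:
    bot.movep(P(a,.115),[np.pi,0,W(a)])
    print(bot.get_t(),np.round(bot.get_ft_force(),1),np.round(bot.get_torque(),2))
bot.hold(.2);print(bot.get_position(),bot.get_orientation())
```

```text
False [0.5339842  0.18086733 0.11543688] [ 1.28414398e-01  5.92692446e-01  1.68434007e+00 -2.08771593e-05
  8.63467174e-01 -7.50824814e-01]
0.013621335658958397 24.994451191741973 [-1.36735195 -1.34109187  1.6871192 ] [-0.30955402  0.14517564  0.0265807 ]
7.825 [-1.4 -3.4  1. ] [-0.54  0.24  0.02]
8.2 [-2.3 -4.5  2.5] [-0.77  0.4   0.02]
8.575 [-1.9 -5.2  3.1] [-0.87  0.41 -0.04]
8.95 [-2.2 -4.7  2.1] [-0.86  0.38  0.01]
9.325 [-2.  -5.2  2.6] [-0.92  0.43  0.08]
9.7 [-2.8 -6.4  3. ] [-1.    0.39  0.02]
[0.5347999  0.16823789 0.11496114] [-3.14143047e+00 -2.05678012e-03 -2.17634700e+00]
```

Run:
```python
from h import *
bot.ungrasp()
p=bot.get_position(); bot.servo_line([p[0],p[1],.19],velocity=.15)
bot.movep([.56,.15,.18],[np.pi,0,np.pi]); bot.servo_line([.56,.15,.155],velocity=.15); bot.hold(.1)
im,cm=shot('wrist','w4')
cv2.imwrite('pics/w4z.png',cv2.resize(im[103:233,208:358,::-1],None,fx=4.5,fy=4.5,interpolation=cv2.INTER_LANCZOS4))
print(bot.get_position(),bot.get_t())
```

```text
[0.56052395 0.15012774 0.15578334] 13.2583
```

View pics/w4z.png

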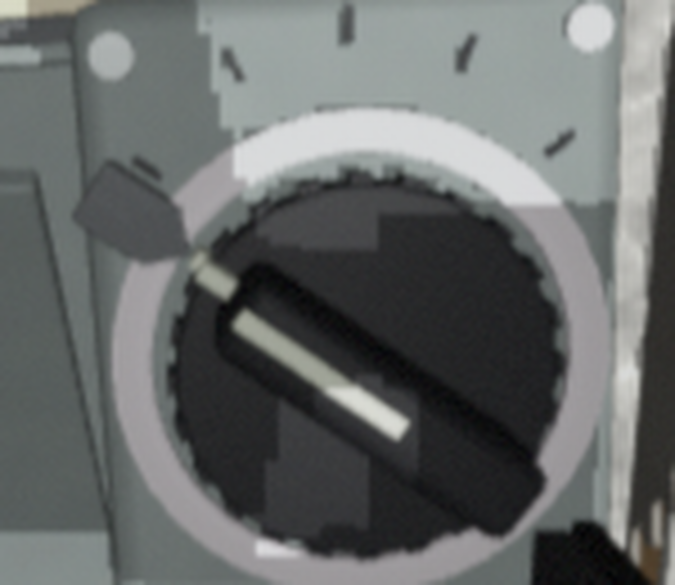

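The pointer's rim end (about (196,260)) meets the tab tip (about (190,250)). I'll measure the remaining error.

Run:
```python
from h import *
cm=cam('wrist',np.load('pics/w4.npy'))
f=lambda q:(np.array(q,float)+.5)/4.5-.5+[208,103]
c0=np.array([.5397,.1757])
def pr(n,q,z):
    t=onz(cm,f([q]),z)[0,:2]-c0; print(n,z,np.arctan2(t[1],t[0])%6.283,np.linalg.norm(t)*1e3)
pr('tip',[190,250],.107)
for q in ([196,260],): pr('rim',q,.107);pr('rim',q,.109)
pr('rimmid',[215,278],.112)
v=onz(cm,f([[402,430],[240,320]]),.138)[:,:2]; a=v[1]-v[0]; print('bar',np.arctan2(a[1],a[0])%6.283)
im=cv2.imread('pics/w4.png');hsv=cv2.cvtColor(im,cv2.COLOR_BGR2HSV)
m=np.zeros(im.shape[:2],np.uint8);m[103:233,208:358]=((hsv[...,2]>105)&(hsv[...,0]>18)&(hsv[...,0]<60)&(hsv[...,1]>12))[103:233,208:358]
n,l,st,ce=cv2.connectedComponentsWithStats(m)
for i in range(1,n):
    if st[i,4]>12:
        print(st[i],(ce[i]-[208,103])*4.5, cv2.fitLine(np.argwhere(l==i)[:,::-1].astype(np.float32),cv2.DIST_L2,0,.01,.01).ravel()[:2])
pts=np.array([proj(cm,[[*(c0+.036*np.array([np.cos(a),np.sin(a)])),.107]])[0] for a in(4.05,4.11,4.15)]);print((pts-[208,103])*4.5)
```

```text
tip 0.107 4.102354156723543 36.3626197278612
rim 0.107 4.125990006635771 34.57411365789188
rim 0.109 4.118352373476513 34.70468724389282
rimmid 0.112 4.129358695799683 30.618627172718437
bar 4.108674573814033
[208 103  21   5  72] [36.625   6.3125] [ 0.99686235 -0.0791546 ]
[250 159  10  10  55] [208.8        273.19090909] [0.72125596 0.6926686 ]
[260 172  27  18 140] [286.77857143 350.55      ] [0.83523387 0.54989487]
[353 215   2   9  17] [654.61764706 523.05882353] [0.02141379 0.9997707 ]
[[196.60204585 240.48312181]
 [189.11925837 250.77501674]
 [184.49854978 257.85331105]]
```

The pointer is within about 0.02 rad (<1 mm) of the tab. Next I'll close the lid by pressing on the grip with closed fingers, following its arc.

```bash
cat >> h.py <<'E'
O=np.array([.5427,.1233,0]); YAW=.057; Rz=R.from_euler('z',YAW).as_matrix()
U=lambda p:Rz@np.array(p,float)+O
ORI=[np.pi,0,np.pi/2+YAW]
def bar(th,dz=0): c,s=np.cos(th),np.sin(th); return U([.06-.078*c+.024*s,-.0475,.058+.078*s+.024*c+dz])
E
python3 - <<'E'
from h import *
p=bot.get_position(); bot.servo_line([p[0],p[1],.21],velocity=.2)
t=bar(.63,.05)
bot.movep([t[0],t[1],.2],ORI)
bot.close_gripper(f_grip=25)
f0=bot.get_ft_force()
hit=bot.servo_line(bar(.63,-.01),velocity=.06,contact_N=3)
p=bot.get_position();print(hit,p,bot.get_ft_force()-f0,bot.get_t())
from scipy.optimize import brentq
th=brentq(lambda a:bar(a,.007)[2]-p[2],.1,.9) ; print('theta',th)
for a in np.arange(th-.08,.12,-.08):
    bot.servo_line(bar(a,.006),velocity=.06)
    print(round(a,2),np.round(bot.get_ft_force()-f0,1),np.round(bot.get_position()-bar(a,.006),4))
print(bot.get_t())
E
```

```text
True [0.55396487 0.0765538  0.12917674] [ 1.51826492 -0.42666392 -1.10311855] 17.5167
theta 0.6064516936749043
0.53 [ 0.6 -0.9  0.1] [ 0.0002  0.     -0.0003]
0.45 [ 1.3 -0.8 -0.9] [-0.0001  0.     -0.0003]
0.37 [ 1.1 -0.5 -1.4] [-0.0001  0.     -0.0003]
0.29 [ 0.6 -0.4 -1.1] [-0.0002 -0.     -0.0003]
0.21 [-0.2 -0.8 -0.5] [-0.0004  0.     -0.0004]
0.13 [ 0.4 -0.6 -1.4] [-0.0001 -0.     -0.0002]
19.1
```

Run:
```python
from h import *
f0=bot.get_ft_force()
bot.servo_line(bar(.09,.006),velocity=.04); print(bot.get_ft_force()-f0,bot.get_position()[2])
for a in np.arange(.07,-.16,-.02):
    h=bot.servo_line(bar(max(a,-.1),.006+min(0,.078*(a+.1))),velocity=.03,contact_N=22)
    f=bot.get_ft_force()-f0; print(round(a,2),h,np.round(f,1),round(bot.get_position()[2],4))
    if f[2]>20: break
bot.hold(.2); print(bot.get_ft_force()-f0,bot.get_position(),bar(0,.007),bot.get_t())
```

```text
[-0.7571078   0.04094784  7.31491133] 0.0958913534089554
0.07 False [-2.1  0.3 13.5] 0.0952
0.05 False [-0.7 -0.4  1.1] 0.0921
0.03 False [-0.4  0.2  0.4] 0.0899
0.01 False [-2.2  0.2  5.8] 0.0892
-0.01 False [-1.4 -0.1 13.4] 0.089
-0.03 False [-3.1  0.7 23.3] 0.0887
[-3.87936072 -0.18555308 23.20427092] [0.52792381 0.07485686 0.0887    ] [0.52743527 0.0748517  0.089     ] 21.05
```

The force peaked at about 13.5 N, dropped to 1, and the lid bottomed out at the shut height, so the catch has snapped. Now I'll let go, grasp the grip and tug.

Run:
```python
from h import *
b=bar(.0)
bot.servo_line([b[0],b[1],.125],velocity=.12)
bot.ungrasp(); bot.hold(.2)
f0=bot.get_ft_force()
print(bot.servo_line([b[0],b[1],.078],velocity=.05,contact_N=5),bot.get_position(),bot.get_ft_force()-f0)
bot.close_gripper(f_grip=50); print(bot.get_grip_width(),bot.get_grasp_force())
bot.hold(.2); f0=bot.get_ft_force(); z0=bot.get_position()[2]; print('grasp f',f0)
p=bot.get_position()
for i in range(1,25):
    bot.servo_line([p[0],p[1],p[2]+.0006*i],velocity=.02)
    f=bot.get_ft_force()-f0; print(i,np.round(f,1),round((bot.get_position()[2]-z0)*1e3,2))
    if f[2]<-17: break
bot.hold(.4); print(bot.get_ft_force()-f0,bot.get_position()[2]-z0,bot.get_grip_width(),bot.get_t())
```

```text
False [0.52768815 0.07481846 0.07824573] [0.55751187 1.11493099 0.25141006]
0.012445406646799266 49.99990940093994
grasp f [-0.61061645 -0.62695205  0.27105108]
1 [ 1.5  0.4 -4.3] 0.4
2 [ 2.6  1.9 -6.8] 0.98
3 [ 4.5  0.5 -7.9] 1.71
4 [ 5.2  1.9 -9.6] 2.42
5 [  6.4   1.5 -13.1] 2.57
6 [  6.9   1.7 -16.1] 2.65
7 [  9.2   1.3 -20. ] 2.7
[  8.06182672   1.18182433 -19.59241715] 0.002711023245480046 0.01225770952211139 27.875
```

The catch holds against a 20 N tug, with travel stopping at 2.7 mm. I'll release, retreat and take a final look.

Run:
```python
from h import *
p=bot.get_position(); bot.servo_line([p[0],p[1],.0795],velocity=.03)
bot.ungrasp(); bot.hold(.1)
print(bot.servo_line([p[0],p[1],.2],velocity=.12,contact_N=8))
bot.movep([.565,.135,.2],[np.pi,0,np.pi]); bot.hold(.2)
im,cm=shot('wrist','w5')
cv2.imwrite('pics/w5z.png',cv2.resize(im[40:260,120:400,::-1],None,fx=2.7,fy=2.7,interpolation=cv2.INTER_CUBIC))
for th in(0,.03,.1): print(th,np.round((proj(cm,[bar(th)])-[120,40])*2.7))
print((proj(cm,[[.5397+.036*np.cos(4.11),.1757+.036*np.sin(4.11),.107]])-[120,40])*2.7,bot.get_t())
```

```text
False
0 [[206. 304.]]
0.03 [[205. 307.]]
0.1 [[202. 315.]]
[[399.1645264  288.63489405]] 32.2583
```

View pics/w5z.png

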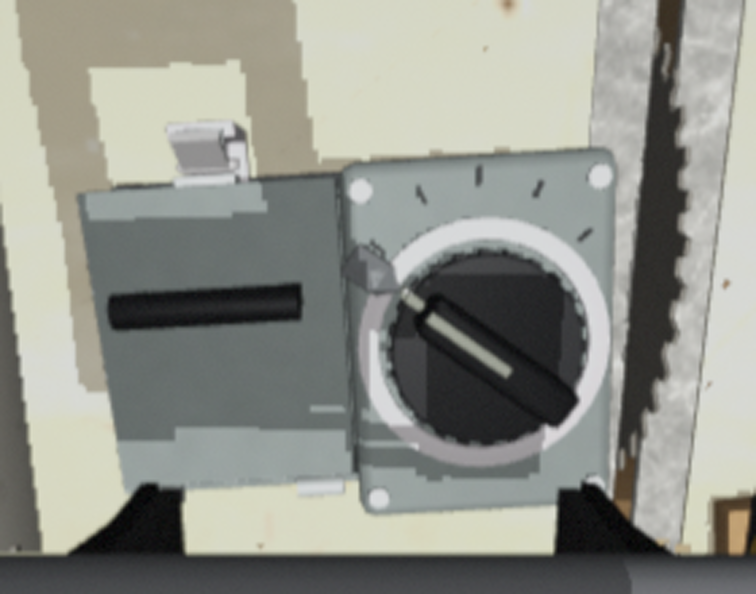

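The lid is shut, with the grip at (205,305) matching an angle of about 0–0.03. The pointer tip at about (402,292) meets the tab tip at about (399,289). I'll hand in.

```bash
python3 -c "
from rig import bot, viewer
print(bot.job_done())"
```

```text
the job is handed in; nothing more can be done
None
```

The job is handed in: the knob pointer is on its tab to within about 0.02 rad (after about a 1.66 rad turn, more than the 1.45 stated), the lid's catch snapped and held a 20 N tug on the grip, and I steered clear of the loose things but did not re-check their positions.

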